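# Centre a printed vase on the scanner's pedestal and start the scan

### The arm

A 6-joint arm with a two-finger parallel gripper is mounted at the origin on a cart in front of the work surface, level with it; the furniture and walls round the work are solid. World frame = base frame: x ahead of the robot, y to its left, z up, the work surface at z = 0. Lengths are in m, angles in rad, forces in N, time in s.
With the tool pointing down it reaches from about 0.35 to 0.875 m from the base axis. Payload 4.2 kg.
Tool frame: the origin (TCP) lies between the finger pads; the fingertips stand 11 mm ahead of it and the grasp point (between the pads) lies 8 mm behind it; z points along the fingers, y is the line along which they close (so a half turn about z gives the same grasp; the last joint's range is limited). The gripper opens to 85 mm and grips with 20 to 120 N. Pads are 22 mm wide; open, the fingers measure 114 mm over their backs; the gripper's body (76 mm by 85 mm) begins 54 mm behind the grasp point. The pads swing forward as they close: fully open they stand 13 mm farther back than shut.
Start: joints at [-1.038, 0.385, 0.008, 0, -1.194, -0.259], TCP at [0.169, -0.602, 0.242] pointing down, gripper open.
Joint ranges: [-3.14, 3.14], [-1.21, 2.06], [-1.07, 1.41], [-3.16, 2.05], [-2.99, -0.16], [-3.1, 3.1]. Speed limits (rad/s): [2.79, 2.79, 3.14, 3.14, 3.14, 3.14].

### API

Orientations are given as a unit quaternion [x, y, z, w].
In Python, from bench import r, effector, imaging, readout gives the robot as it stands. The module is installed in compiled form; this text tells all that it offers. Calls block until the motion is done:
- r.goto(position, orientation): joint-space move of the TCP to a pose.
- r.move_l(position, vel=0.15, attitude=None, threshold=None): straight line of the TCP; attitude=None keeps the orientation; vel is the mean speed in m/s. With threshold (N) it stops when the force on the tool has changed by that much, and returns True; else False.
- r.move_j(angles): joint-space move.
- effector.open_gripper() and effector.close(force=None): open the fingers fully, or close them until they stop; force is the grip in N (None keeps the last).
- r.hold(seconds).
- r.ik(position, orientation): joint angles nearest the present ones, or None.
- imaging.get_image(name): name is "side" or "top" or "wrist"; returns (picture, depth): 384x512x3 uint8, red, green, blue; 384x512 float32, m along the optical axis (not along the pixel's ray), 0 where there is no reading.
- imaging.camera_info(name): a dict with "fx", "fy", "cx", "cy" (pixels), "dist_coeffs" ([k1, k2, p1, p2, k3] as OpenCV has them; the pictures are not rectified), "cam_to_world" (4x4, takes a point from camera to world coordinates); the wrist camera has in their place "tool_from_camera" (4x4, takes a point from camera to tool coordinates, whose origin is the TCP and whose axes are the flange's). Camera axes: x right, y down, z forward; pixel columns grow to the right and rows downward; lengths in m; the calibration is good to about 2 mm. A picture is of the moment at which its call begins: read the wrist's pose just before it. camera_info takes no time and is no camera call.
A pose or a line that the arm cannot do raises r.PlanningError and nothing moves.
- r.job_done(): hands the job in; it is judged then, once.
Trained networks look in the newest picture that a camera, given by its name, has taken for a name from the list of things; names that differ only in an ending like _2 or _b are one class to them, and where a whole thing is asked for, a point or a joint stands for the part that bears it (a point fixed in the world has none). Each returns a list of dicts, best first, with "p" (0 to 1); they miss things now and then, are a little off and sometimes report something else, mostly with a low value. They report only what shows in the picture. A call takes as long as a camera call. They do not tell look-alikes from the thing itself.
- imaging.boxes_of(camera, thing): "pixel" ([row, column] in pixels, amid what is visible of it).
- imaging.outline_of(camera, thing): "mask" (384x512 bool, what is visible of it) and "pixel" ([row, column] in pixels, amid what is visible of it).
- imaging.mark_of(camera, thing): "pixel" ([row, column] in pixels: a listed point, or the origin of a listed thing).
Readings, each from a call of its own:
- readout.read_time(): time.
- readout.read_joints(): joint angles.
- readout.read_joint_vel(): joint speeds.
- readout.read_tau(): joint torques, N m.
- readout.read_eef_pos(): TCP position.
- readout.read_ee_rot(): TCP orientation.
- readout.read_force(): force on the tool from outside, world axes, zero at the start.
- readout.read_ft_torque(): the same for the moment, N m.
- readout.read_width(): finger opening in m.
- readout.read_grasp_force(): force on a finger pad.
Only numpy, scipy, OpenCV 4.12 (cv2) and the standard library are available. Lean on these libraries where they do the work, as an engineer would, in place of code of your own. Each camera call takes 0.05 s, during which the arm holds its last target. There are 200 camera calls.

### The job

The tippy little printed vase stands off-centre on the scanner's small round pedestal. With light fingertip taps or gentle pushes, never gripping or lifting it, shift it until it stands upright in the middle of the pedestal, within 5 mm, without knocking it over. Only then press the scanner's start button right down with a fingertip and let it come back up, leaving the things around where they are.

Things in the scene. Friction and masses are not known exactly. Their poses are not given: they have to be found in the camera images.
- vase: the small white printed bud vase, 62 mm tall, 0.09 kg, light and tippy; origin at the centre of its underside, z up its axis. Flat foot 27 mm across, widest (41 mm across) at the belly 14 mm above the foot, neck 16 mm across at 43 to 50 mm, lip 23 mm across at the top. It slides when pushed at the belly, where an upright finger that reaches below the belly touches it; pushed at the neck or lip, or struck, it tips over
- pedestal_top (a point): centre of the flat top of the scanner's fixed round black pedestal, 80 mm across; z up. The top is 45 mm above the worktop and 25 mm above the scanner's housing. A thin light ring 58 mm across is drawn round this centre (flat, marking only)
- scanner: the fixed grey scanner housing, 220 x 250 mm and 20 mm tall; origin on the worktop right under the pedestal's centre. It reaches from x = -80 to 140 mm and y = -165 to 85 mm in its own axes. At its own x = +120 mm, y = 0 a mast carries a black scan head 26 x 90 mm whose top is 120 mm above the worktop
- start (a joint): travel of the scanner's start button in m: 0 released, 0.006 fully pressed straight down; a spring brings it back, fully down takes 4 N
- start_top (a point): centre of the top of the white round start button (26 mm across) when released; the button stands in a small black housing on the scanner, on its right near part as seen from the robot, and is pressed straight down
- knob_a: bystander: small black clamp knob, 35 mm wide, 33 mm tall; origin at the centre of its underside
- gear_a: bystander: orange printed gear lying flat, 41 mm wide, 14 mm tall; origin at the centre of its underside
- nozzle_jar: bystander: small jar with a black lid, 45 mm wide, 43 mm tall; origin at the centre of its underside
- glue_stick: bystander: upright glue stick, 27 mm wide, 93 mm tall; origin at the centre of its underside
- marker_a: bystander: black marker lying on the worktop, 128 mm long (its own y), 14 mm thick; origin at the centre of its underside
- knob_b: bystander: black ribbed cap, 42 mm wide, 14 mm tall, lying on the far right part of the scanner's housing; origin at the centre of its underside
Not all that is in view belongs to the job. What is shaped like the vase but orange or red is not meant.

How it is judged:
On the way, in this order (a step that is already met when the one before it is completed fails the run):
1. the vase stands centred and upright on the pedestal, let go (horizontal distance between vase and pedestal_top below 0.005 m and angle between vase's own z axis and vertical below 0.1 rad and z of vase in the frame of pedestal_top between -0.003 and 0.003 m and linear speed of vase below 0.01 m/s and contact force between each of the arm, the fingers and vase below 0.01 N), for 0.2 s.
2. the start button is pressed right down (value of joint start above 0.0048 m and horizontal distance between vase and pedestal_top below 0.005 m), for 0.05 s.
At the end, for the whole second after the job is handed in: the vase stands upright (within 0.1 rad) and at rest on the pedestal, its foot's centre within 5 mm of the pedestal's centre, and the start button has come back up (under 1.5 mm) (horizontal distance between vase and pedestal_top below 0.005 m and angle between vase's own z axis and vertical below 0.1 rad and z of vase in the frame of pedestal_top between -0.003 and 0.003 m and linear speed of vase below 0.01 m/s and value of joint start below 0.0015 m); the robot touches nothing.
It fails at once if the vase is tipped by more than 0.4 rad (angle between vase's own z axis and vertical above 0.4 rad).
It fails at once if the vase is lifted off or falls off the pedestal (z of vase in the frame of pedestal_top above 0.008 m or z of vase in the frame of pedestal_top below -0.008 m).
It fails at once if the vase is gripped or struck: more than 8 N from the fingers or the arm (contact force between any of the fingers, the arm and vase above 8 N).
It fails at once if the start button is pressed while the vase is not centred (value of joint start above 0.003 m and horizontal distance between vase and pedestal_top above 0.005 m).
It fails at once if a bystander is moved by more than 20 mm (distance of any of knob_a, gear_a, nozzle_jar, glue_stick, marker_a, knob_b from where it was at the start of the episode above 0.02 m).
It also fails if it takes over 40 s, if anything falls off the work surface, if the arm or the gripper's body presses on something with over 40 N, if the wrist force passes 120 N, or if a joint passes its speed limit or range.

## Working session

There is one attempt and no reset: what is moved stays moved. The work goes in short steps, each a Python script; the robot and the scene stay as the last script left them, time stands still between calls to the robot, and variables do not carry over. Pictures are saved under pics/ and viewed, at most 10 in all, crops included, and the job is handed in when it is done.

```bash
mkdir -p pics
cat > h.py <<'E'
import numpy as np, cv2
from bench import r, effector, imaging, readout
from scipy.spatial.transform import Rotation as R
def T(cam):
    ci=imaging.camera_info(cam)
    if 'cam_to_world' in ci: return ci,np.array(ci['cam_to_world'])
    M=np.eye(4); M[:3,:3]=R.from_quat(readout.read_ee_rot()).as_matrix(); M[:3,3]=readout.read_eef_pos()
    return ci,M@np.array(ci['tool_from_camera'])
def rays(ci,px):
    K=np.array([[ci['fx'],0,ci['cx']],[0,ci['fy'],ci['cy']],[0,0,1]])
    px=np.asarray(px,float).reshape(-1,2)[:,::-1]
    u=cv2.undistortPoints(px[:,None].copy(),K,np.array(ci['dist_coeffs'],float))[:,0]
    return np.c_[u,np.ones(len(u))]
def at_depth(ci,M,px,d): return (rays(ci,px)*np.reshape(d,(-1,1)))@M[:3,:3].T+M[:3,3]
def at_z(ci,M,px,z):
    v=rays(ci,px)@M[:3,:3].T; o=M[:3,3]
    return o+v*((z-o[2])/v[:,2])[:,None]
def save(n,p): cv2.imwrite('pics/'+n+'.png',p[:,:,::-1])
E
python3 - <<'E'
from h import *
print(readout.read_time(), readout.read_ee_rot())
ims=[]
for c in ('top','side'):
    ci,M=T(c); p,d=imaging.get_image(c); save(c,p)
    np.savez(c,p=p,d=d); print(c,M[:3,3].round(3),M[:3,2].round(2))
    for t,z in (('vase',.045),('pedestal_top',.045),('start_top',None),('scanner',0),('knob_b',.02)):
        for m in imaging.mark_of(c,t)[:3]:
            px=m['pixel']; dd=d[int(px[0]),int(px[1])]
            print(t,round(m['p'],2),np.round(px,1),'depthpt',at_depth(ci,M,px,[dd])[0].round(4), at_z(ci,M,px,z)[0].round(4) if z is not None else '')
E
```

```text
0.0 [-1.36376043e-01  9.90656530e-01  1.08340015e-03 -2.01850431e-04]
top [ 0.38  -0.003  1.048] [ 0.11  0.   -0.99]
vase 0.76 [167.6 256. ] depthpt [ 5.487e-01 -2.000e-04  8.620e-02] [ 5.559e-01 -1.000e-04  4.500e-02]
vase 0.73 [235.  274.8] depthpt [ 0.3826 -0.0421  0.0582] [ 0.3827 -0.0427  0.045 ]
vase 0.6 [156.1 177.6] depthpt [0.5946 0.2042 0.0335] [0.5922 0.2018 0.045 ]
pedestal_top 0.71 [162.1 261.7] depthpt [ 0.5658 -0.0149  0.0662] [ 0.5698 -0.0151  0.045 ]
pedestal_top 0.61 [207.2 216.5] depthpt [0.4568 0.1028 0.047 ] [0.457 0.103 0.045]
start_top 0.65 [165.8 309.8] depthpt [ 0.5579 -0.1393  0.0386] 
scanner 0.91 [166.2 262.2] depthpt [ 0.5563 -0.0159  0.0606] [ 0.5671 -0.0167  0.    ]
knob_b 0.58 [127.4 299.5] depthpt [ 0.6635 -0.1181  0.0281] [ 0.6658 -0.119   0.02  ]
knob_b 0.55 [181.8 209.7] depthpt [0.5246 0.1211 0.031 ] [0.5262 0.1224 0.02  ]
side [ 0.488 -0.864  0.444] [ 0.01  0.92 -0.4 ]
vase 0.7 [198.1 284.1] depthpt [ 0.5557 -0.0129  0.0507] [ 0.5567 -0.0006  0.045 ]
vase 0.65 [230.3 201.2] depthpt [ 0.391  -0.0591  0.0079] [ 0.3993 -0.1276  0.045 ]
vase 0.55 [176.8 296.2] depthpt [0.6017 0.1971 0.0102] [0.5926 0.1119 0.045 ]
pedestal_top 0.76 [201.7 290.3] depthpt [ 0.5676 -0.0188  0.0452] [ 0.5677 -0.0185  0.045 ]
pedestal_top 0.75 [238.6 350. ] depthpt [ 0.6633 -0.1394  0.0264] [ 0.6555 -0.1716  0.045 ]
start_top 0.53 [229.2 290.6] depthpt [ 0.5586 -0.1267  0.0418] 
scanner 0.61 [221.7 289. ] depthpt [ 0.562  -0.056   0.0199] [ 0.5655 -0.0182  0.    ]
knob_b 0.7 [196.4 268.7] depthpt [0.5282 0.0636 0.0204] [0.5282 0.0645 0.02  ]
knob_b 0.59 [235.4 352.7] depthpt [ 0.6678 -0.139   0.0326] [ 0.6733 -0.1169  0.02  ]
```

View pics/top.png

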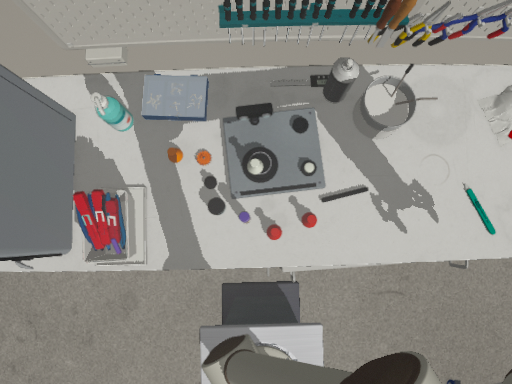

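View pics/side.png

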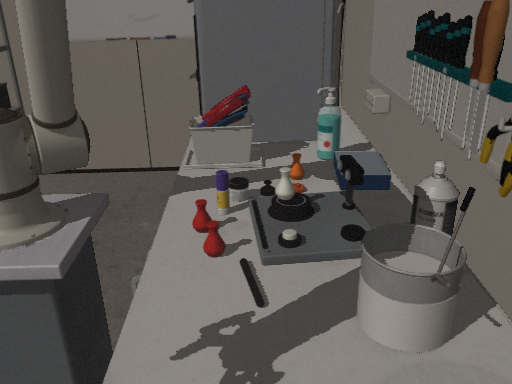

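The top view shows the white vase at about (167,257), off-centre on the black pedestal at (162,262). The start button is at (167,309), the cap at (125,300), and the red and orange look-alikes are elsewhere. The side view agrees, putting the pedestal at about (0.569,-0.017) and the vase at about (0.556,0). Next I'll look from near with the wrist camera.

Run:
```python
from h import *
ci=imaging.camera_info('wrist'); tc=np.array(ci['tool_from_camera']); print(tc.round(3),ci['fx'])
effector.close(20)
a=np.radians(108.8); q=[np.cos(a),np.sin(a),0,0]
Rm=R.from_quat(q).as_matrix()
off=Rm@tc[:3,3]; zc=Rm@tc[:3,2]
h=0.26
tgt=np.array([.565,-.015,.06]); p=np.array([0,0,h])
cz=h+off[2]; look=off[:2]+zc[:2]/-zc[2]*(cz-.06)
p[:2]=tgt[:2]-look
print(p,r.ik(p,q)); r.goto(p,q)
ci,M=T('wrist'); pic,d=imaging.get_image('wrist'); save('w1',pic); np.savez('w1',p=pic,d=d,M=M)
for t,z in (('vase',.045),('pedestal_top',.045),('start_top',None)):
    for m in imaging.mark_of('wrist',t)[:3]:
        px=m['pixel']; dd=d[int(px[0]),int(px[1])]
        print(t,round(m['p'],2),np.round(px,1),at_depth(ci,M,px,[dd])[0].round(4), at_z(ci,M,px,z)[0].round(4) if z is not None else '')
print(readout.read_time())
```

```text
[[-0.001 -0.954 -0.299  0.077]
 [ 1.    -0.001  0.    -0.001]
 [-0.001 -0.299  0.954 -0.131]
 [ 0.     0.     0.     1.   ]] 300.8705892583282
[ 0.54372    -0.03084984  0.26      ] [ 0.24113441  0.23528292 -0.16209168  0.         -1.17342172 -1.15568694]
vase 0.96 [ 57.  321.1] [ 0.4018 -0.0455  0.0396] [ 0.403 -0.046  0.045]
vase 0.75 [ 26.4 244.9] [ 0.4282 -0.1291  0.0394] [ 0.4291 -0.1283  0.045 ]
vase 0.72 [195.5 265.7] [ 0.5526 -0.0056  0.0821] [0.561  0.0032 0.045 ]
pedestal_top 0.68 [174.4 366.2] [0.4673 0.0832 0.0422] [0.4674 0.0819 0.045 ]
pedestal_top 0.59 [195.4 252.7] [ 0.5653 -0.0135  0.0655] [ 0.5705 -0.0094  0.045 ]
start_top 0.64 [117.3 171.9] [ 0.5532 -0.1381  0.0422] 
3.9917
```

View pics/w1.png

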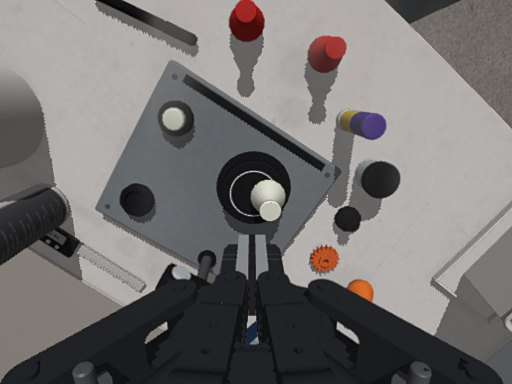

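The wrist view shows the vase lip at about (210,270) and belly at (195,265), with the pedestal centred at about (187,253). The button is at (118,174) and nothing stands in the way. I'll now fit both from the depth images.

```bash
cat >> h.py <<'E'
from scipy.optimize import least_squares
def fitc(P,Rr,c0):
    return least_squares(lambda c:np.hypot(*(P-c).T)-Rr,c0,loss='soft_l1',f_scale=.001).x
PROF=np.array([[0,.0135],[.014,.0205],[.043,.008],[.050,.008],[.062,.0115]])
def measure(ci,M,pic,d):
    rr,cc=np.mgrid[0:384,0:512]; px=np.c_[rr.ravel(),cc.ravel()]
    X=at_depth(ci,M,px,d.ravel()).reshape(384,512,3); X[d==0]=9
    c0=np.array([.568,-.015]); g=pic.astype(int)
    near=np.hypot(X[...,0]-c0[0],X[...,1]-c0[1])<.07
    bright=g.min(2)>110
    # ring: thin bright on the black top
    top=near&(abs(X[...,2]-.045)<.006)
    P0=X[top][:,:2]
    med=np.median(X[top][:,2])
    c=c0
    # pedestal: outer edge = outermost point per direction
    for _ in range(4):
        v=P0-c; th=np.degrees(np.arctan2(v[:,1],v[:,0]))//10; rad=np.hypot(*v.T)
        E=np.array([P0[th==k][np.argmax(rad[th==k])] for k in np.unique(th)])
        c=fitc(E,.040,c)
    lip=near&(X[...,2]>.1)&(X[...,2]<.115)
    L=X[lip][:,:2]; lc,lr=cv2.minEnclosingCircle(L.astype(np.float32)*1000)
    res=np.std(np.hypot(*(E-c).T))
    # ring fit
    v=X[...,:2]-c; rad=np.hypot(v[...,0],v[...,1])
    rg=top&(abs(rad-.029)<.004)&(g.min(2)>90)
    ring=fitc(X[rg][:,:2],.029,c) if rg.sum()>15 else None
    return dict(ped=c.round(4),res=round(res,4),ztop=round(float(med),4),ring=ring,nr=int(rg.sum()),lip=np.round(np.array(lc)/1000,4),lr=round(lr,1),zl=round(float(np.median(X[lip][:,2])),4),n=len(L),lipmean=L.mean(0).round(4)),X
E
python3 - <<'E'
from h import *
w=np.load('w1.npz'); print(measure(imaging.camera_info('wrist'),w['M'],w['p'],w['d'])[0])
w=np.load('top.npz'); ci,M=T('top'); print(measure(ci,M,w['p'],w['d'])[0])
E
```

```text
{'ped': array([ 0.5682, -0.0104]), 'res': np.float64(0.0003), 'ztop': 0.0446, 'ring': array([ 0.56827387, -0.00922601]), 'nr': 141, 'lip': array([0.5573, 0.0022]), 'lr': 11.2, 'zl': 0.1063, 'n': 357, 'lipmean': array([0.557 , 0.0017])}
{'ped': array([ 0.5687, -0.0088]), 'res': np.float64(0.0009), 'ztop': 0.046, 'ring': array([ 0.56796448, -0.00851199]), 'nr': 69, 'lip': array([0.5586, 0.0041]), 'lr': 10.9, 'zl': 0.1078, 'n': 66, 'lipmean': array([0.5584, 0.004 ])}
```

Run:
```python
from h import *
ped=np.array([.5683,-.0095]); v=np.array([.5575,.0025]); D=np.linalg.norm(ped-v); d=(ped-v)/D
a=np.radians(90)+0.5*np.arctan2(d[0],-d[1]); q=[np.cos(a),np.sin(a),0,0]
print(R.from_quat(q).as_matrix()[:,1],d,D)
P=lambda s,z:[*(v+d*s),z]
r.goto(P(-.045,.15),q)
print('down',r.move_l(P(-.045,.061),vel=.1,threshold=4))
print(readout.read_eef_pos())
print('push',r.move_l(P(-.0205-.007+.008,.061),vel=.02,threshold=3))
print(readout.read_eef_pos(),readout.read_force(),readout.read_time())
ci,M=T('wrist'); p,dd=imaging.get_image('wrist'); save('w2',p); np.savez('w2',p=p,d=dd,M=M)
try: print(measure(ci,M,p,dd)[0])
except Exception as e: print(e)
```

```text
[-0.66896473  0.74329415  0.        ] [ 0.66896473 -0.74329415] 0.016144348856488473
down False
[0.52793747 0.03605579 0.0616443 ]
push False
[0.54440063 0.01701406 0.06098873] [ 0.30552761 -0.0082676   1.40871062] 7.0417
{'ped': array([ 0.5685, -0.0102]), 'res': np.float64(0.0056), 'ztop': 0.0447, 'ring': array([ 0.56919083, -0.00937699]), 'nr': 619, 'lip': array([0.5512, 0.0044]), 'lr': 44.8, 'zl': 0.1063, 'n': 7411, 'lipmean': array([0.5469, 0.0037])}
```

View pics/w2.png

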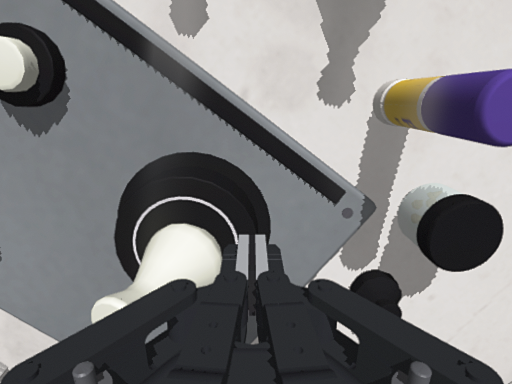

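The vase is upright beside the fingertips, with its lip at about (305,108). The finger shows in the lip's depth band, so I'll keep only bright pixels for the lip fit.

```bash
sed -i 's/lip=near&(X\[...,2\]>.1)/lip=near\&bright\&(X[...,2]>.1)/' h.py
python3 - <<'E'
from h import *
w=np.load('w2.npz'); m,X=measure(imaging.camera_info('wrist'),w['M'],w['p'],w['d']); print(m)
br=w['p'].min(2)>110
t=readout.read_eef_pos()[:2]; d=np.array([.669,-.7433])
s=br&(abs(X[...,2]-.06)<.004)&(np.hypot(X[...,0]-.56,X[...,1])<.05)
P=X[s][:,:2]; print('belly',len(P), fitc(P[np.hypot(*(P-P.mean(0)).T)>0],.0195,[.56,.0]))
ft=(X[...,2]<.075)&(X[...,2]>.047)&~br&(np.hypot(X[...,0]-t[0],X[...,1]-t[1])<.025)
u=(X[ft][:,:2]-t)@d; print('tip u',np.percentile(u,[1,50,99]),ft.sum())
E
```

```text
{'ped': array([ 0.5685, -0.0102]), 'res': np.float64(0.0056), 'ztop': 0.0447, 'ring': array([ 0.56919083, -0.00937699]), 'nr': 619, 'lip': array([ 0.5703, -0.0215]), 'lr': 14.1, 'zl': 0.1053, 'n': 733, 'lipmean': array([ 0.5709, -0.0258])}
belly 469 [ 0.55780665 -0.00198354]
tip u [-1.32348510e-02  1.09021660e-05  1.38349678e-02] 686
```

The lip lies farther out than an upright vase would put it, so the wide linkage above the fingertip is probably leaning on the neck. I'll back off gently and measure again.

Run:
```python
from h import *
d=np.array([.669,-.7433])
t=readout.read_eef_pos(); q=readout.read_ee_rot()
r.move_l([*(t[:2]-d*.03),t[2]],vel=.03)
t=readout.read_eef_pos(); r.move_l([t[0],t[1],.14],vel=.15)
tc=np.array(imaging.camera_info('wrist')['tool_from_camera'])
Rm=R.from_quat(q).as_matrix(); off=Rm@tc[:3,3]; zc=Rm@tc[:3,2]; p=np.array([0,0,.24])
p[:2]=np.array([.568,-.01])-off[:2]+zc[:2]/zc[2]*(.24+off[2]-.06)
r.move_l(p,vel=.2)
ci,M=T('wrist'); pic,dd=imaging.get_image('wrist'); save('w3',pic); np.savez('w3',p=pic,d=dd,M=M)
print(measure(ci,M,pic,dd)[0],readout.read_time())
```

```text
{'ped': array([ 0.5684, -0.0104]), 'res': np.float64(0.0003), 'ztop': 0.0446, 'ring': array([ 0.56863983, -0.00926213]), 'nr': 192, 'lip': array([ 0.563 , -0.0045]), 'lr': 11.0, 'zl': 0.1065, 'n': 414, 'lipmean': array([ 0.5627, -0.0048])} 9.725
```

View pics/w3.png

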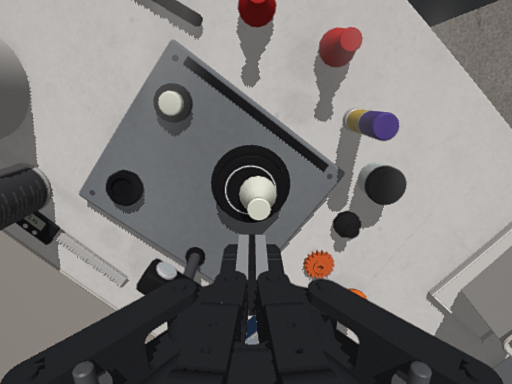

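The vase is back upright at (0.563,-0.0045), about 8 mm from the centre. For the rest I'll push with the narrow side of the fingers (tool x), so the linkage stays clear of the neck.

```bash
cat >> h.py <<'E'
def push(v,ped,half,short):
    D=np.linalg.norm(ped-v); d=(ped-v)/D
    a=0.5*np.arctan2(-d[1],-d[0]); q=[np.cos(a),np.sin(a),0,0]
    P=lambda s,z:[*(v+d*s),z]
    print('x axis',R.from_quat(q).as_matrix()[:,0].round(3),'d',d.round(3),'D',D)
    r.goto(P(-.055,.15),q)
    print(r.move_l(P(-.050,.061),vel=.12,threshold=4))
    r.move_l(P(-.0205-half-.003,.061),vel=.05,threshold=3)
    print(r.move_l(P(-.0205-half+D-short,.061),vel=.02,threshold=3),readout.read_eef_pos(),readout.read_force())
    r.move_l(P(-.055,.061),vel=.05); r.move_l(P(-.055,.14),vel=.15)
def look(name,h=.24,tgt=(.568,-.01)):
    tc=np.array(imaging.camera_info('wrist')['tool_from_camera'])
    a=np.radians(108.8); q=[np.cos(a),np.sin(a),0,0]
    Rm=R.from_quat(q).as_matrix(); off=Rm@tc[:3,3]; zc=Rm@tc[:3,2]; p=np.array([0,0,h])
    p[:2]=np.array(tgt)-off[:2]+zc[:2]/zc[2]*(h+off[2]-.06)
    r.goto(p,q); ci,M=T('wrist'); pic,dd=imaging.get_image('wrist'); save(name,pic); np.savez(name,p=pic,d=dd,M=M)
    print(measure(ci,M,pic,dd)[0],readout.read_time())
E
python3 - <<'E'
from h import *
push(np.array([.563,-.0045]),np.array([.5685,-.0100]),.011,.0005)
look('w4')
E
```

```text
x axis [-0.707  0.707  0.   ] d [ 0.707 -0.707] D 0.0077781745930520655
False
False [0.54596454 0.01255582 0.06098051] [-0.10300258  0.26101109  1.00656214]
{'ped': array([ 0.5683, -0.0103]), 'res': np.float64(0.0003), 'ztop': 0.0446, 'ring': array([ 0.56890251, -0.00967961]), 'nr': 215, 'lip': array([ 0.568, -0.01 ]), 'lr': 11.1, 'zl': 0.1064, 'n': 412, 'lipmean': array([ 0.5676, -0.0103])} 16.0833
```

View pics/w4.png

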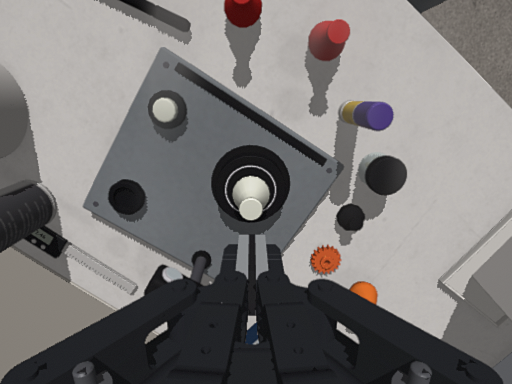

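The vase is centred, with its lip within 1 mm of the pedestal centre and its foot ringed evenly. Next is the button, at about (108,167) in the picture.

Run:
```python
from h import *
w=np.load('w4.npz'); m,X=measure(imaging.camera_info('wrist'),w['M'],w['p'],w['d'])
s=(w['p'].min(2)>110)&(np.hypot(X[...,0]-.555,X[...,1]+.138)<.03)&(X[...,2]>.035)
c,rad=cv2.minEnclosingCircle(X[s][:,:2].astype(np.float32)*1000); c=np.array(c)/1000; z=np.median(X[s][:,2])
print(c,rad,z,s.sum())
assert abs(rad-13)<2.5 and .036<z<.05
q=readout.read_ee_rot()
r.goto([*c,.14],q)
print(r.move_l([*c,z+.011+.010],vel=.1,threshold=5),readout.read_eef_pos())
f0=readout.read_force()
print(r.move_l([*c,z+.011-.008],vel=.015,threshold=6.0),readout.read_eef_pos(),readout.read_force()-f0)
r.hold(.15)
print(readout.read_eef_pos(),readout.read_force()-f0)
p,_=imaging.get_image('wrist'); save('press',p)
```

```text
[ 0.55432379 -0.13689365] 12.638341903686523 0.04140844945892369 443
False [ 0.55499355 -0.13674725  0.06314415]
True [ 0.55432783 -0.13691855  0.04716441] [-1.11888483 -0.16554886  3.36552309]
[ 0.55433011 -0.13695834  0.04714291] [-0.64361963 -0.03906249  3.76092088]
```

Run:
```python
from h import *
t=readout.read_eef_pos(); print(readout.read_force())
print(r.move_l([t[0],t[1],t[2]-.003],vel=.01,threshold=10)); r.hold(.2)
print(readout.read_eef_pos(),readout.read_force())
r.move_l([t[0],t[1],.14],vel=.1)
look('w5')
w=np.load('w5.npz'); m,X=measure(imaging.camera_info('wrist'),w['M'],w['p'],w['d'])
s=(w['p'].min(2)>110)&(np.hypot(X[...,0]-.555,X[...,1]+.138)<.03)&(X[...,2]>.03)
print('button z',np.median(X[s][:,2]),readout.read_force())
```

```text
[-0.91526671  0.46167822  4.83436651]
True
[ 0.55432609 -0.13691762  0.04712003] [-0.65346412  0.41843498  4.92353525]
{'ped': array([ 0.5683, -0.0104]), 'res': np.float64(0.0002), 'ztop': 0.0447, 'ring': array([ 0.56887793, -0.0099143 ]), 'nr': 218, 'lip': array([ 0.5677, -0.01  ]), 'lr': 11.0, 'zl': 0.1064, 'n': 405, 'lipmean': array([ 0.5676, -0.0103])} 21.0417
button z 0.04131003611073092 [-0.1024945  -0.36293242 -0.35039415]
```

The second push met a hard stop at about 5.9 mm of travel and 5 N, so the button went fully down. It has come back up, and the vase is still centred.

```bash
python3 -c "
from h import *
r.hold(.3); print(r.job_done(),readout.read_time())"
```

```text
the job is handed in; nothing more can be done
the job is handed in; nothing more can be done
```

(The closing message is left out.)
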